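Clear the stone chips off the carving board

ROBOT

A 6-joint arm with a two-finger parallel gripper is mounted at the origin on the work surface. World frame = base frame: x ahead of the robot, y to its left, z up, the work surface at z = 0. Lengths are in mm, angles in rad, forces in N, time in s.
With the tool pointing down it reaches from about 350 to 975 mm from the base axis. Payload 4.9 kg.
Tool frame: the origin (TCP) lies on the centre line of the jaws, within the pads' length; the fingertips stand 19 mm ahead of it and the grasp point (between the pads) is the TCP; z points along the fingers, y is the line along which they close (so a half turn about z gives the same grasp; the last joint's range is limited). The gripper opens to 85 mm and grips with 20 to 120 N. Pads are 22 mm wide; open, the fingers measure 114 mm over their backs; the gripper's body (76 mm by 85 mm) begins 54 mm behind the grasp point. The pads swing forward as they close: fully open they stand 13 mm farther back than shut.
Start: joints at [-1.462, 0.053, 1.613, -0, 1.476, -0.119], TCP at [141.143, -608.835, 220.404] pointing down, gripper open.
Joint ranges: [-3.01, 3.01], [-1.01, 2.22], [0.06, 2.58], [-1.02, 4.17], [0.09, 2.62], [-3.14, 3.14]. Speed limits (rad/s): [2.57, 2.57, 3.14, 3.14, 3.14, 3.14].

INTERFACE

Orientations are given as [roll, pitch, yaw] about the fixed x, y, z axes, in that order (R = Rz(yaw) Ry(pitch) Rx(roll)).
In Python, from cell import env, vision gives the robot as it stands. The module is installed in compiled form; this text tells all that it offers.
- The arm moves only by the tool apply_moves, never from a script. Its arguments are lists of equal length, an entry for each row: "angular": the turn, a rotation vector about the tool's x, y, z scaled (see below), a list of three; "translation": the shift along the tool's x, y, z scaled (see below), a list of three; "claw": the closure, from 0 (fully open) to 1 (shut). In form: {"angular": [[rx, ry, rz], ...], "translation": [[tx, ty, tz], ...], "claw": [claw, ...]}. A call has 1 to 12 rows; each row shifts and turns the commanded pose from where the row before left it, along the tool's axes as they then stand; what a row does not reach is not made up. The controller multiplies each number of a shift by 0.03 m and each number of a turn by 4 degrees. A row lasts 1/10 s, in which the tool goes at most 50 mm and 8.59 degrees, less where a joint would pass 70% of its speed; a pose out of reach is approached as far as the arm can. A call with a number of a shift or a turn outside -1 to 1 is refused whole. A call with a gripper value outside its range is refused whole. The fingers move at their own pace and stop on an object; "newtons" is the grip in N (left out, the last holds). Time passes only in rows, so rows that do not move let the fingers close. It gives the time, the measured TCP pose, the force, the opening and the grip force at its end, in the units of the state.
- env.read_state(): the state, without advancing time (a new reading comes with each control period).
- vision.snapshot(name): name is "side" or "top" or "wrist"; returns a dict with "frame" (400x640x3 uint8, red, green, blue), "fovy" (degrees; the focal length in pixels is half the picture's height over the tangent of half this angle, whatever the lens; pixels are square), "cx", "cy" (the principal point, pixels), "dist_coeffs" ([k1, k2, p1, p2, k3] as OpenCV has them; the pictures are not rectified), "extrinsics" (4x4, takes a point from world to camera coordinates); the wrist camera has in their place "hand_eye" (4x4, takes a point from camera to tool coordinates, whose origin is the TCP and whose axes are the flange's). Camera axes: x right, y down, z forward; pixel columns grow to the right and rows downward; lengths in mm; the calibration is good to about 2 mm. A picture is of the moment at which its call begins: read the wrist's pose just before it. There is no depth.
- env.close_job(): hands the job in; it is judged then, once.
The state is a dict: "clock": time; "qpos": joint angles; "joint_velocities": joint speeds; "tau": joint torques, N m; "tcp_pos": TCP position; "orientation": TCP orientation; "force": force on the tool from outside, world axes, zero at the start; "ft_torque": the same for the moment, N m; "width": opening from 0.0 (shut) to 1.0 (fully open); "finger_force": force on a finger pad.
Only numpy, scipy, OpenCV 4.12 (cv2) and the standard library are available. Lean on these libraries where they do the work, as an engineer would, in place of code of your own. Each camera call takes 0.05 s, during which the arm holds its last target. There are 200 camera calls.

TASK

Clear the carving board: with the fingertips, sweep the three dark stone chips along the board and over its end into the blue scrap tray. Push the chips only, never pick them up, and keep them out of the yellow tray of finished stones. Leave the little carving, the bur block and the red pebble standing where they are on the board, and finish clear of everything.

Things in the scene. Friction and masses are not known exactly. Their poses are not given: they have to be found in the camera images.
- board: Fixed white laminate-topped board, 270 mm along its x, 300 mm along its y, top 30 mm above the bench. Dark strips 8 mm high, 10 mm wide, run along its long edges (inner faces at x = +-125 mm); its ends at y = +-150 mm are open, a tray against each. Origin: centre of its underside, on the bench; x points away from the robot, within 15 degrees of straight ahead.
- scrap_tray: The blue scrap tray, empty: 260 mm (its x) by 110 mm (its y), fixed, open, rim 26 mm above the bench, walls 3 mm, floor under 8 mm. It stands against either end of the board (varies), aligned with it. Origin: centre of its underside, 206 mm from the board's origin along the board's +y or -y.
- keeper_tray: The yellow tray of coloured polished stones (fixed in it): 260 mm (its x) by 110 mm (its y), fixed, open, rim 26 mm above the bench, walls 3 mm, floor under 8 mm. It stands against either end of the board (varies), aligned with it. Origin: centre of its underside, 206 mm from the board's origin along the board's +y or -y. No chip may enter it.
- chip_a: Stone chip A, dark grey-green, blocky with bevelled sides, about 20 to 26 mm across and 16 mm tall, some 22 g, lying flat on the board at the start (any yaw). Origin: its centre, 8 mm above its underside. It starts on the near strip of the board (70 to 90 mm on the robot's side of its centre line), in the half towards the board's -y end, at least 50 mm from that end.
- chip_b: Stone chip B, dark grey-green, blocky with bevelled sides, about 22 to 30 mm across and 15 mm tall, some 24 g, lying flat on the board at the start (any yaw). Origin: its centre, 7.5 mm above its underside. It starts on the near strip (as chip A), in the half towards the board's +y end, at least 50 mm from that end.
- chip_c: Stone chip C, dark grey-green, blocky with bevelled sides, about 20 to 27 mm across and 18 mm tall, some 20 g, lying flat on the board at the start (any yaw). Origin: its centre, 9 mm above its underside. It starts on the far strip of the board (70 to 90 mm beyond its centre line), at least 50 mm from either end.
- carving: Small grey-green carved stone on a round dark wooden foot: foot 50 mm across and 10 mm high, 50 mm tall in all, 200 g. Loose, stands on the board's middle strip (x within 6 mm of 0), at about y = -90, 0 or +90 mm; must stay put. Origin: centre of its underside.
- bur_block: Light wooden block 44 x 28 x 20 mm (x, y, z) holding six coloured grinding burs upright, 45 mm tall in all, 120 g. Loose, stands on the board's middle strip (x within 6 mm of 0), at about y = -90, 0 or +90 mm; must stay put. Origin: centre of its underside.
- pebble: Polished red-brown round pebble, 36 mm across, 20 mm tall, 40 g. Loose, stands on the board's middle strip (x within 6 mm of 0), at about y = -90, 0 or +90 mm; must stay put. Origin: centre of its underside.

How it is judged:
By the outcome, as a careful person would: the job done as asked, in the order asked, and still so for the second after the job is handed in, with the robot touching nothing.
It also fails if it takes over 51 s, if anything falls off the work surface, if the arm or the gripper's body presses on something with over 40 N, if the wrist force passes 120 N, or if a joint passes its speed limit or range.

## Working session

There is one attempt and no reset: what is moved stays moved. The work goes in short steps, Python scripts to look and compute and a tool call to move; the robot and the scene stay as the last step left them, time stands still between calls to the robot, and variables do not carry over. Pictures are saved under pics/ and viewed, at most 10 in all, crops included, and the job is handed in when it is done.

Besides the shell and the picture viewer there is one more tool, called after "Request:" in YAML: its name, and indented under it one key for each argument. apply_moves: Moves the arm, as the interface text tells. Its arguments: {"type":"object","properties":{"angular":{"type":"array","items":{"type":"array","items":{"type":"number"}}},"translation":{"type":"array","items":{"type":"array","items":{"type":"number"}}},"claw":{"type":"array","items":{"type":"number"}},"newtons":{"type":"number"}},"required":["angular","translation","claw"]}

```bash
mkdir -p pics; cat > h.py <<'E'
import numpy as np, cv2
from cell import env, vision
def K(s):
    f=s['frame'].shape[0]/2/np.tan(np.radians(s['fovy'])/2)
    return np.array([[f,0,s['cx']],[0,f,s['cy']],[0,0,1]])
def px2w(s,uv,z):
    uv=np.array(uv,float).reshape(-1,1,2)
    n=cv2.undistortPoints(uv,K(s),np.array(s['dist_coeffs'],float)).reshape(-1,2)
    E=np.array(s['extrinsics']);R,t=E[:3,:3],E[:3,3]
    c=-R.T@t; d=np.c_[n,np.ones(len(n))]@R
    return c+d*((np.broadcast_to(z,len(n))-c[2])/d[:,2])[:,None]
def w2px(s,P):
    E=np.array(s['extrinsics'])
    return cv2.projectPoints(np.array(P,float),cv2.Rodrigues(E[:3,:3])[0],E[:3,3],K(s),np.array(s['dist_coeffs'],float))[0].reshape(-1,2)
def save(s,n): cv2.imwrite('pics/'+n+'.png',s['frame'][:,:,::-1])
E
python3 - <<'E'
from h import *
s=vision.snapshot('top'); save(s,'top0'); np.save('top0.npy',s,allow_pickle=True)
t=vision.snapshot('side'); save(t,'side0')
st=env.read_state(); print(st['clock'],st['tcp_pos'],st['orientation'],st['width'],s['fovy'])
E
```

```text
0.1 [ 141.07053148 -608.25552634  219.27091294] [-3.13971908e+00 -2.16212202e-04  2.27755472e-01] 1.0025881054790577 49.44783690998314
```

View pics/top0.png

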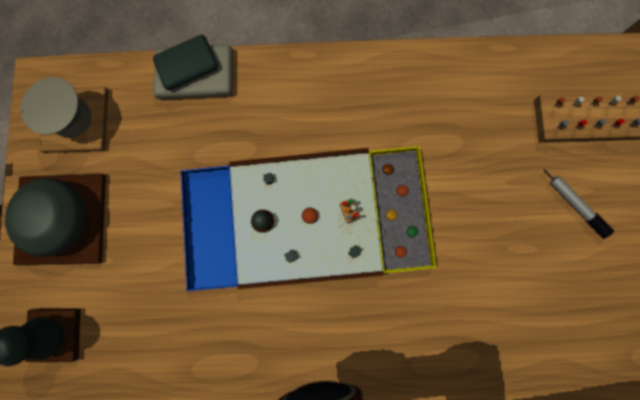

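View pics/side0.png

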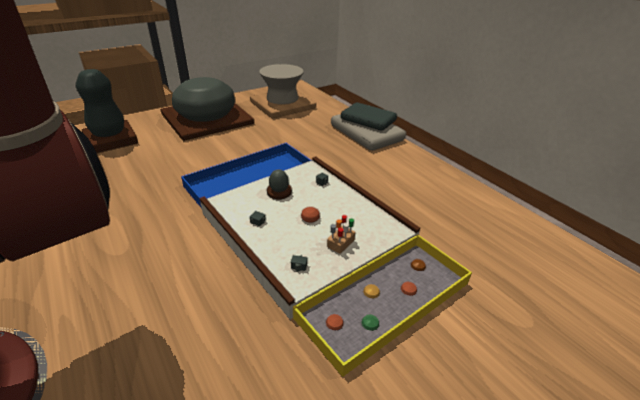

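The top view shows the blue tray at the left (+y) end. Chip C is at about (269,179), B at (292,256) and A at (355,252). The carving is at (262,220), the pebble at (310,215) and the burs at (352,210). The side view agrees. Next I measure positions.

```bash
python3 - <<'E'
from h import *
s=np.load('top0.npy',allow_pickle=True).item(); f=s['frame'].astype(int)
# board: white corners by mask
w=((f.min(2)>150)|((f.min(2)>120)&(f.max(2)-f.min(2)<45))).astype(np.uint8); w[:140]=0;w[295:]=0;w[:,:225]=0;w[:,390:]=0
w=cv2.morphologyEx(w,cv2.MORPH_CLOSE,np.ones((25,25)))
w=cv2.morphologyEx(w,cv2.MORPH_OPEN,np.ones((9,9)))
c=max(cv2.findContours(w,0,2)[0],key=cv2.contourArea)
r=cv2.minAreaRect(px2w(s,c.reshape(-1,2),30)[:,:2].astype(np.float32)); print('white',r)
b=((f[:,:,2]>f[:,:,0]+60)).astype(np.uint8)
c=max(cv2.findContours(b,0,2)[0],key=cv2.contourArea); rb=cv2.minAreaRect(px2w(s,c.reshape(-1,2),26)[:,:2].astype(np.float32)); print('blue',rb)
y=((f[:,:,0]>f[:,:,2]+80)&(f[:,:,1]>f[:,:,2]+80)).astype(np.uint8); y[:,:365]=0;y[:,445:]=0;y[:140]=0;y[285:]=0
c=max(cv2.findContours(y,0,2)[0],key=cv2.contourArea); ry=cv2.minAreaRect(px2w(s,c.reshape(-1,2),26)[:,:2].astype(np.float32)); print('yellow',ry)
pb,py=np.array(rb[0]),np.array(ry[0]); o=(pb+py)/2; v=(pb-py); L=np.linalg.norm(v); v/=L
u=np.array([v[1],-v[0]]); print('origin',o,'L',L,'yaw',np.arctan2(u[1],u[0]))
np.save('board.npy',np.r_[o,u])
for n,(cx,cy),h in [('C',(269,179),39),('B',(292,256),38),('A',(355,252),38),('carv',(262,220),50),('peb',(310,215),42),('bur',(352,212),50)]:
    p=f[cy-16:cy+17,cx-16:cx+17]; m=(p.max(2)<115)
    if n in('peb','bur'): m=(p.max(2)-p.min(2)>60)
    m=cv2.morphologyEx(m.astype(np.uint8),cv2.MORPH_OPEN,np.ones((2,2)))
    k,lab,stt,cen=cv2.connectedComponentsWithStats(m); i=1+np.argmax(stt[1:,4])
    P=px2w(s,np.argwhere(lab==i)[:,::-1]+[cx-16,cy-16],h)[:,:2]; c=px2w(s,[cen[i]+[cx-16,cy-16]],h)[0,:2]
    q=np.c_[(P-o)@u,(P-o)@v]
    print(n,cen[i]+[cx-16,cy-16],stt[i,4],c.round(1),'board',((c-o)@u).round(1),((c-o)@v).round(1),'ext',q.min(0).round(),q.max(0).round())
print(np.array(s['extrinsics']).round(3))
E
```

```text
white ((533.4191284179688, 51.66590118408203), (247.655029296875, 298.8447265625), 3.9301443099975586)
blue ((520.448974609375, 252.16110229492188), (256.8414001464844, 98.80199432373047), 3.706813097000122)
yellow ((548.2472534179688, -155.22628784179688), (262.51885986328125, 109.97120666503906), 3.9323971271514893)
origin [534.34811401  48.46740723] L 408.33470333432035 yaw 0.0681298830503148
C [270.56  179.392] 125 [615.9 120.1] board 86.2 65.9 ext [74. 52.] [98. 78.]
B [292.79259259 256.63703704] 135 [452.3  76.2] board -80.0 33.3 ext [-93.  18.] [-68.  47.]
A [355.92125984 252.17322835] 127 [457.8 -54.2] board -83.3 -97.2 ext [ -95. -110.] [-71. -84.]
carv [264.53861386 221.57623762] 505 [525.5 132.3] board -3.1 84.2 ext [-27.  56.] [ 22. 111.]
peb [310.04516129 216.20645161] 155 [534.7  38.2] board -0.4 -10.2 ext [-15. -25.] [13.  5.]
bur [346.03 209.26] 100 [546.  -36.6] board 5.8 -85.7 ext [-12. -94.] [ 21. -78.]
[[-2.70000e-02 -9.99000e-01 -3.40000e-02  4.84940e+01]
 [-9.89000e-01  3.10000e-02 -1.46000e-01  5.72674e+02]
 [ 1.47000e-01  3.00000e-02 -9.89000e-01  8.65088e+02]
 [ 0.00000e+00  0.00000e+00  0.00000e+00  1.00000e+00]]
```

Request:
apply_moves:
  angular:
    - [0,0,-1]
    - [0,0,-1]
    - [0,0,-1]
    - [0,0,-1]
    - [0,0,-1]
    - [0,0,-1]
    - [0,0,-1]
    - [0,0,-1]
    - [0,0,-1]
    - [0,0,-1]
    - [0,0,-1]
    - [0,0,-1]
  translation:
    - [0,0,0]
    - [0,0,0]
    - [0,0,0]
    - [0,0,0]
    - [0,0,0]
    - [0,0,0]
    - [0,0,0]
    - [0,0,0]
    - [0,0,0]
    - [0,0,0]
    - [0,0,0]
    - [0,0,0]
  claw: [0.88,0.88,0.88,0.88,0.88,0.88,0.88,0.88,0.88,0.88,0.88,0.88]

```text
clock: 1.3
tcp_pos: [141.1, -608.4, 219.6]
orientation: [-3.141, -0.001, 1.068]
force: [0.3, 0.6, 0.3]
width: 0.118
finger_force: 0.0
```

Request:
apply_moves:
  angular:
    - [0,0,-1]
    - [0,0,-1]
    - [0,0,-1]
    - [0,0,-1]
    - [0,0,-1]
    - [0,0,-1]
    - [0,0,-1]
    - [0,0,-1]
    - [0,0,-0.2]
    - [0,0,0]
    - [0,0,0]
  translation:
    - [0,0,0]
    - [0,0,0]
    - [0,0,0]
    - [0,0,0]
    - [0,0,0]
    - [0,0,0]
    - [0,0,0]
    - [0,0,0]
    - [0,0,0]
    - [0,0,0]
    - [0,0,0]
  claw: [0.88,0.88,0.88,0.88,0.88,0.88,0.88,0.88,0.88,0.88,0.88]

```text
clock: 2.4
tcp_pos: [141.1, -608.7, 220.1]
orientation: [-3.142, -0.0, 1.637]
force: [0.2, -0.2, -0.1]
width: 0.12
finger_force: 0.0
```

Request:
apply_moves:
  angular:
    - [0,0,0]
    - [0,0,0]
    - [0,0,0]
    - [0,0,0]
    - [0,0,0]
    - [0,0,0]
    - [0,0,0]
    - [0,0,0]
    - [0,0,0]
    - [0,0,0]
    - [0,0,0]
    - [0,0,0]
  translation:
    - [0.86,0.5,0.1]
    - [0.86,0.5,0.1]
    - [0.86,0.5,0.1]
    - [0.86,0.5,0.1]
    - [0.86,0.5,0.1]
    - [0.86,0.5,0.1]
    - [0.86,0.5,0.1]
    - [0.86,0.5,0.1]
    - [0.86,0.5,0.1]
    - [0.86,0.5,0.1]
    - [0.86,0.5,0.1]
    - [0.86,0.5,0.1]
  claw: [0.88,0.88,0.88,0.88,0.88,0.88,0.88,0.88,0.88,0.88,0.88,0.88]

```text
clock: 3.6
tcp_pos: [300.3, -286.8, 184.4]
orientation: [3.141, 0.0, 1.637]
force: [0.6, 0.6, 0.8]
width: 0.123
finger_force: 0.0
```

Request:
apply_moves:
  angular:
    - [0,0,0]
    - [0,0,0]
    - [0,0,0]
    - [0,0,0]
    - [0,0,0]
    - [0,0,0]
    - [0,0,0]
    - [0,0,0]
    - [0,0,0]
    - [0,0,0]
    - [0,0,0]
    - [0,0,0]
  translation:
    - [0.86,0.5,0.1]
    - [0.86,0.5,0.1]
    - [0.86,0.5,0.1]
    - [0.86,0.5,0.1]
    - [0.86,0.5,0.1]
    - [0.86,0.5,0.1]
    - [0.86,0.5,0.1]
    - [0.86,0.5,0.1]
    - [0.86,0.5,0.1]
    - [0.86,0.5,0.1]
    - [0.86,0.4,0.1]
    - [0,0,0]
  claw: [0.88,0.88,0.88,0.88,0.88,0.88,0.88,0.88,0.88,0.88,0.88,0.88]

```text
clock: 4.8
tcp_pos: [442.8, 8.5, 151.1]
orientation: [-3.141, -0.001, 1.641]
force: [-0.8, -0.5, -0.2]
width: 0.12
finger_force: 0.0
```

```bash
cat >> h.py <<'E'
O=np.array([533.6,51.6]);U=np.array([np.cos(.0685),np.sin(.0685)]);V=np.array([-U[1],U[0]])
def bd(p): return ((np.array(p)[:2]-O)@U).round(1),((np.array(p)[:2]-O)@V).round(1)
E
python3 - <<'E'
from h import *
st=env.read_state(); print(st['clock'],st['tcp_pos'],st['orientation'],st['force'],bd(st['tcp_pos']))
s=vision.snapshot('wrist'); save(s,'w1'); print(np.array(s['hand_eye']).round(2),s['fovy'])
E
```

```text
4.8 [442.78551154   8.47841909 151.0573388 ] [-3.14097973e+00 -9.49982449e-04  1.64139176e+00] [-0.79348523 -0.48230954 -0.16720457] (np.float64(-93.6), np.float64(-36.8))
[[  -0.     -0.96   -0.27   70.51]
 [   1.     -0.     -0.     -0.43]
 [  -0.     -0.27    0.96 -153.29]
 [   0.      0.      0.      1.  ]] 67.73176368337447
```

View pics/w1.png

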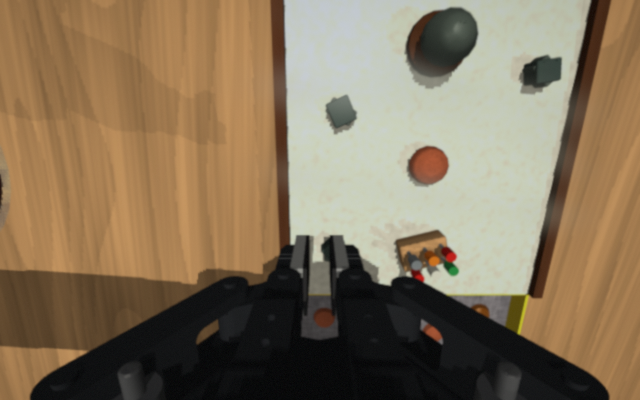

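The wrist view shows B at (341,112), C at (543,70), the pebble at (429,165) and the tip of A behind the fingers at (328,242).

```bash
cat >> h.py <<'E'
from scipy.spatial.transform import Rotation as Ro
def wsnap(n=None):
    st=env.read_state(); s=vision.snapshot('wrist')
    T=np.eye(4);T[:3,:3]=Ro.from_euler('xyz',st['orientation']).as_matrix();T[:3,3]=st['tcp_pos']
    s['extrinsics']=np.linalg.inv(T@np.array(s['hand_eye']))
    if n: save(s,n)
    return st,s
E
python3 - <<'E'
from h import *
st,s=wsnap(); print(bd(st['tcp_pos']),st['tcp_pos'])
for n,uv,z in [('B',(341,112),40),('C',(543,70),41),('peb',(429,165),42),('carvfoot',(437,46),37),('edgeL',(287,120),38),('edgeR',(587,80),38),('cornerR',(530,296),30)]: print(n,bd(px2w(s,[uv],z)[0]))
E
```

```text
(np.float64(-94.0), np.float64(-38.1)) [442.45563378   7.16602416 151.17138327]
B (np.float64(-75.9), np.float64(33.5))
C (np.float64(90.1), np.float64(67.3))
peb (np.float64(3.1), np.float64(-11.7))
carvfoot (np.float64(1.9), np.float64(85.6))
edgeL (np.float64(-122.3), np.float64(26.8))
edgeR (np.float64(131.4), np.float64(60.1))
cornerR (np.float64(130.0), np.float64(-154.1))
```

Request:
apply_moves:
  angular:
    - [0,0,0]
    - [0,0,0]
    - [0,0,0]
    - [0,0,0]
    - [0,0,0]
    - [0,0,0]
    - [0,0,0]
    - [0,0,0]
  translation:
    - [0.4,0.25,0]
    - [0.4,0.25,0]
    - [0,0,0.7]
    - [0,0,0.7]
    - [0,0,0.7]
    - [0,0,0.6]
    - [0,0,0.4]
    - [0,0,0]
  claw: [0.88,0.88,0.88,0.88,0.88,0.88,0.88,0.88]

```text
clock: 5.7
tcp_pos: [454.5, 30.9, 56.7]
orientation: [-3.138, -0.001, 1.637]
force: [-0.3, -0.0, -0.2]
width: 0.122
finger_force: 0.0
```

```bash
python3 - <<'E'
from h import *
st,s=wsnap('w2'); print(bd(st['tcp_pos']),st['tcp_pos'],st['force'])
E
```

```text
(np.float64(-80.4), np.float64(-15.2)) [454.46413373  30.94570384  56.66186069] [-0.31477534 -0.01772534 -0.20635445]
```

View pics/w2.png

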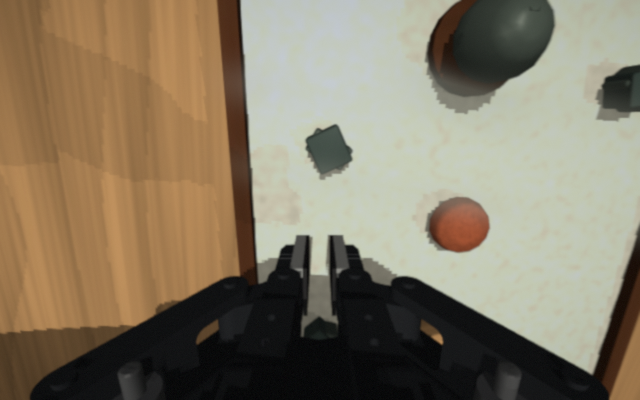

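B sits at (329,149), slightly right of the finger centre (col 320). I shift the tool a little to match and push.

Request:
apply_moves:
  angular:
    - [0,0,0]
    - [0,0,0]
    - [0,0,0]
    - [0,0,0]
    - [0,0,0]
    - [0,0,0]
    - [0,0,0]
    - [0,0,0]
    - [0,0,0]
    - [0,0,0]
    - [0,0,0]
  translation:
    - [0,0.1,0.1]
    - [0.3,0,0]
    - [0.4,0,0]
    - [0.4,0,0]
    - [0.4,0,0]
    - [0.4,0,0]
    - [0.4,0,0]
    - [0.4,0,0]
    - [0.4,0,0]
    - [0.3,0,0]
    - [0,0,0]
  claw: [0.88,0.88,0.88,0.88,0.88,0.88,0.88,0.88,0.88,0.88,0.88]

```text
clock: 6.85
tcp_pos: [451.9, 134.2, 55.4]
orientation: [-3.142, -0.0, 1.64]
force: [0.1, -0.2, -0.2]
width: 0.12
finger_force: 0.0
```

```bash
python3 - <<'E'
from h import *
st,s=wsnap('w3'); print(bd(st['tcp_pos']),st['tcp_pos'],st['force'])
E
```

```text
(np.float64(-75.9), np.float64(88.0)) [451.884275   134.16603061  55.39049025] [ 0.05049448 -0.20036831 -0.2288925 ]
```

View pics/w3.png

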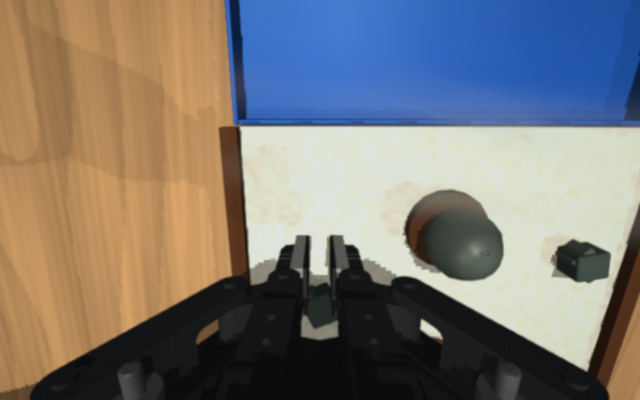

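```bash
python3 - <<'E'
from h import *
st,s=wsnap()
print(bd(px2w(s,[(320,305)],38)[0]),bd(px2w(s,[(320,305)],45)[0]))
T=lambda x,y,z: np.array([*(O+U*x+V*y),z])
print(w2px(s,[T(-76,88,36),T(-76,99,36),T(-76,77,36),T(-96,99,36)]))
t=vision.snapshot('top'); f=t['frame']
cv2.imwrite('pics/t3.png',cv2.resize(f[140:300,175:445,::-1],None,fx=2.9,fy=2.9))
st=env.read_state(); print(st['width'])
E
```

```text
(np.float64(-75.8), np.float64(35.4)) (np.float64(-75.8), np.float64(40.5))
[[319.66227375 230.18673963]
 [319.64675944 213.4191395 ]
 [319.67724823 246.40895959]
 [286.93901879 213.4603794 ]]
0.12200925564182505
```

View pics/t3.png

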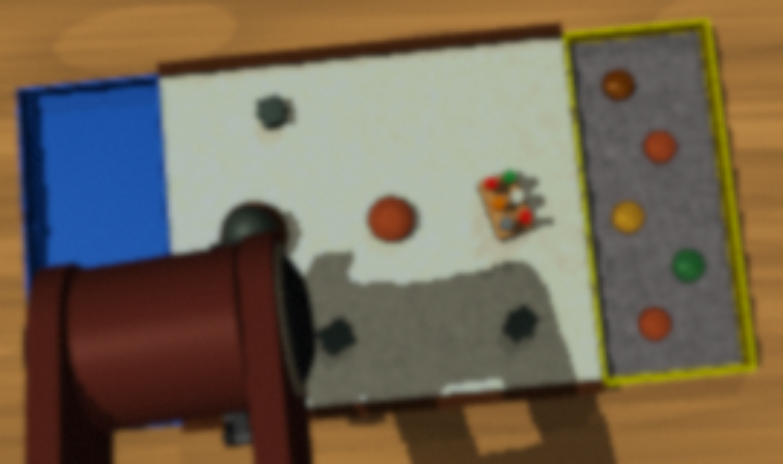

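The tips passed above B without touching it. B is still at y≈35, so the tips end higher than I assumed. I go back behind it and lower until the board is felt.

Request:
apply_moves:
  angular:
    - [0,0,0]
    - [0,0,0]
    - [0,0,0]
    - [0,0,0]
    - [0,0,0]
    - [0,0,0]
    - [0,0,0]
    - [0,0,0]
  translation:
    - [0,0,-0.5]
    - [-0.7,0,0]
    - [-0.7,0,0]
    - [-0.7,0,0]
    - [-0.7,0,0]
    - [-0.6,0,0]
    - [0,0,0.4]
    - [0,0,0]
  claw: [0.88,0.88,0.88,0.88,0.88,0.88,0.88,0.88]

```text
clock: 7.8
tcp_pos: [457.3, 31.2, 56.4]
orientation: [-3.138, -0.001, 1.636]
force: [-0.2, -0.5, 0.7]
width: 0.121
finger_force: 0.0
```

Request:
apply_moves:
  angular:
    - [0,0,0]
    - [0,0,0]
    - [0,0,0]
  translation:
    - [0,0,0.1]
    - [0,0,0.1]
    - [0,0,0]
  claw: [0.88,0.88,0.88]

```text
clock: 8.1
tcp_pos: [458.4, 32.0, 51.8]
orientation: [-3.141, -0.0, 1.639]
force: [0.1, 0.7, -0.3]
width: 0.119
finger_force: 0.0
```

Request:
apply_moves:
  angular:
    - [0,0,0]
    - [0,0,0]
    - [0,0,0]
  translation:
    - [0,0,0.1]
    - [0,0,0.05]
    - [0,0,0]
  claw: [0.88,0.88,0.88]

```text
clock: 8.4
tcp_pos: [458.7, 31.5, 47.7]
orientation: [-3.141, -0.0, 1.638]
force: [0.5, 0.3, -0.8]
width: 0.115
finger_force: 0.0
```

Request:
apply_moves:
  angular:
    - [0,0,0]
    - [0,0,0]
  translation:
    - [0,0,0.1]
    - [0,0,0]
  claw: [0.88,0.88]

```text
clock: 8.6
tcp_pos: [458.6, 31.4, 44.5]
orientation: [-3.141, -0.0, 1.638]
force: [0.1, 0.3, -0.6]
width: 0.121
finger_force: 0.0
```

Request:
apply_moves:
  angular:
    - [0,0,0]
    - [0,0,0]
  translation:
    - [0,0,0.1]
    - [0,0,0]
  claw: [0.88,0.88]

```text
clock: 8.8
tcp_pos: [458.5, 31.4, 41.5]
orientation: [-3.141, -0.0, 1.638]
force: [-0.2, 0.9, 0.9]
width: 0.121
finger_force: 0.0
```

Request:
apply_moves:
  angular:
    - [0,0,0]
    - [0,0,0]
  translation:
    - [0,0,0.07]
    - [0,0,0]
  claw: [0.88,0.88]

```text
clock: 9.0
tcp_pos: [458.6, 31.4, 39.5]
orientation: [-3.141, -0.0, 1.638]
force: [-0.8, -0.4, -1.0]
width: 0.121
finger_force: 0.0
```

```bash
python3 - <<'E'
from h import *
st,s=wsnap('w4'); print(bd(st['tcp_pos']),st['tcp_pos'],st['force'])
f=s['frame']
cv2.imwrite('pics/w4c.png',cv2.resize(f[90:350,220:420,::-1],None,fx=2.3,fy=2.3))
E
```

```text
(np.float64(-76.2), np.float64(-15.1)) [458.63350438  31.36481706  39.48456875] [-0.83944601 -0.40977224 -1.04128306]
```

View pics/w4c.png

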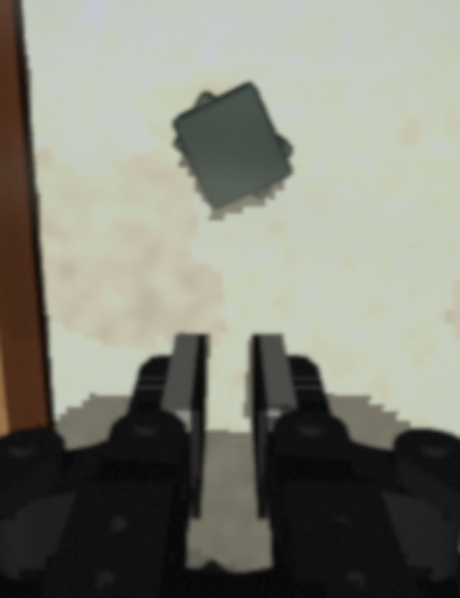

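Request:
apply_moves:
  angular:
    - [0,0,0]
    - [0,0,0]
  translation:
    - [0,0,0.08]
    - [0,0,0]
  claw: [0.88,0.88]

```text
clock: 9.25
tcp_pos: [458.7, 31.4, 37.1]
orientation: [-3.141, -0.0, 1.638]
force: [-0.9, -0.1, 0.5]
width: 0.115
finger_force: 0.0
```

Request:
apply_moves:
  angular:
    - [0,0,0]
    - [0,0,0]
  translation:
    - [0,0,0.08]
    - [0,0,0]
  claw: [0.88,0.88]

```text
clock: 9.45
tcp_pos: [458.6, 31.4, 34.7]
orientation: [-3.141, -0.0, 1.638]
force: [-0.7, 0.8, -0.2]
width: 0.116
finger_force: 0.0
```

```bash
python3 - <<'E'
from h import *
s=vision.snapshot('side'); f=s['frame'].copy(); st=env.read_state()
T=lambda x,y,z: np.array([*(O+U*x+V*y),z])
P=w2px(s,[T(-76,-15,30),T(-76,-15,35),T(-76,-15,54),T(-76,33,38),T(-83,-100,38),T(-125,-150,38),T(0,-11.7,50)]); print(P.round(1),st['qpos'],st['tcp_pos'])
cv2.imwrite('pics/s5.png',cv2.resize(f[140:310,190:430,::-1],None,fx=3.3,fy=3.3,interpolation=cv2.INTER_CUBIC))
E
```

```text
[[273.6 236.8]
 [273.4 234.5]
 [272.9 225.7]
 [258.8 218.4]
 [299.1 265. ]
 [294.8 299.2]
 [309.3 210.2]] [-9.38285422e-02 -1.53583550e-01  2.14079452e+00  3.27123088e-06
  1.15489637e+00 -1.61043683e-01] [458.64785929  31.36770143  34.76416763]
```

View pics/s5.png

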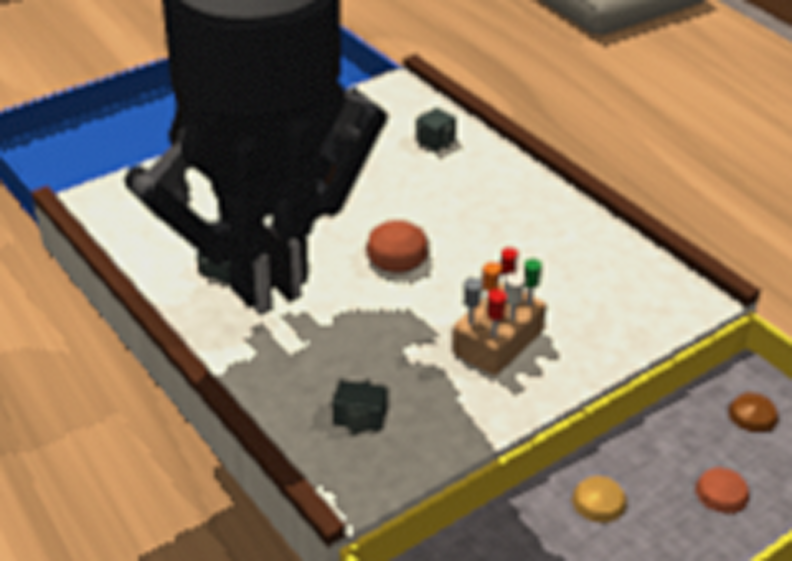

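The side view puts the tips at about z≈39, crop (275,305), while TCP z is 34.7. The tips therefore end near TCP level. I lower further, feeling for the board.

Request:
apply_moves:
  angular:
    - [0,0,0]
    - [0,0,0]
  translation:
    - [0,0,0.09]
    - [0,0,0]
  claw: [0.88,0.88]

```text
clock: 9.7
tcp_pos: [458.6, 31.4, 31.9]
orientation: [-3.141, -0.0, 1.638]
force: [-0.3, 0.0, -0.4]
width: 0.12
finger_force: 0.0
```

Request:
apply_moves:
  angular:
    - [0,0,0]
    - [0,0,0]
  translation:
    - [0,0,0.08]
    - [0,0,0]
  claw: [0.88,0.88]

```text
clock: 9.9
tcp_pos: [458.6, 31.4, 29.5]
orientation: [-3.141, -0.0, 1.638]
force: [0.9, 0.7, 0.1]
width: 0.123
finger_force: 0.0
```

Request:
apply_moves:
  angular:
    - [0,0,0]
    - [0,0,0]
    - [0,0,0]
    - [0,0,0]
    - [0,0,0]
    - [0,0,0]
    - [0,0,0]
    - [0,0,0]
    - [0,0,0]
    - [0,0,0]
    - [0,0,0]
  translation:
    - [0.2,0,0]
    - [0.3,0,0]
    - [0.3,0,0]
    - [0.3,0,0]
    - [0.3,0,0]
    - [0.3,0,0]
    - [0.3,0,0]
    - [0.3,0,0]
    - [0.3,0,0]
    - [0.3,0,0]
    - [0,0,0]
  claw: [0.88,0.88,0.88,0.88,0.88,0.88,0.88,0.88,0.88,0.88,0.88]

```text
clock: 11.0
tcp_pos: [452.9, 119.1, 29.9]
orientation: [-3.142, -0.0, 1.639]
force: [-1.2, 0.4, 0.3]
width: 0.117
finger_force: 0.0
```

```bash
python3 - <<'E'
from h import *
st,s=wsnap('w6'); print(bd(st['tcp_pos']),st['tcp_pos'],st['force'])
f=s['frame']
cv2.imwrite('pics/w6c.png',f[:,200:,::-1])
g=f[100:300,250:400].astype(int); m=((g.max(2)<110)&(g[:,:,1]>g[:,:,0]+4)).astype(np.uint8)
k,l,q,c=cv2.connectedComponentsWithStats(m)
for i in range(1,k):
    if q[i,4]>40: u=c[i]+[250,100]; print(q[i]+[250,100,0,0,0],u.round(),bd(px2w(s,[u],42)[0]))
E
```

```text
(np.float64(-75.9), np.float64(72.9)) [452.86734189 119.13276831  29.87038958] [-1.19561474  0.39750342  0.26701107]
[ 295  181   51   56 1784] [320. 210.] (np.float64(-75.8), np.float64(97.3))
```

B is being pushed, centred on the fingers and at y≈97. I carry on over the edge.

Request:
apply_moves:
  angular:
    - [0,0,0]
    - [0,0,0]
    - [0,0,0]
    - [0,0,0]
    - [0,0,0]
    - [0,0,0]
    - [0,0,0]
    - [0,0,0]
    - [0,0,0]
    - [0,0,0]
    - [0,0,0]
  translation:
    - [0.2,0,0]
    - [0.3,0,0]
    - [0.3,0,0]
    - [0.3,0,0]
    - [0.3,0,0]
    - [0.3,0,0]
    - [0.3,0,0]
    - [0.3,0,0]
    - [0.3,0,0]
    - [0.1,0,0]
    - [0,0,0]
  claw: [0.88,0.88,0.88,0.88,0.88,0.88,0.88,0.88,0.88,0.88,0.88]

```text
clock: 12.15
tcp_pos: [447.4, 199.4, 29.8]
orientation: [-3.141, 0.0, 1.639]
force: [0.1, -0.2, 0.2]
width: 0.119
finger_force: 0.0
```

```bash
cat >> h.py <<'E'
def dark(s,z=38):
    g=s['frame'][:235].astype(int); m=((g.max(2)<110)&(g[:,:,1]>g[:,:,0]+4)&(g[:,:,2]<g[:,:,1]+25)).astype(np.uint8)
    k,l,q,c=cv2.connectedComponentsWithStats(m)
    for i in range(1,k):
        if q[i,4]>150: print(q[i],c[i].round(),bd(px2w(s,[c[i]],z)[0]))
E
python3 - <<'E'
from h import *
st,s=wsnap('w7'); print(bd(st['tcp_pos']),st['tcp_pos'],st['force']); dark(s,15)
E
```

```text
(np.float64(-75.9), np.float64(153.3)) [447.42435705 199.39692524  29.79817001] [ 0.14555007 -0.21104751  0.21859978]
[290 156  38  47 724] [307. 179.] (np.float64(-83.1), np.float64(187.3))
```

View pics/w7.png

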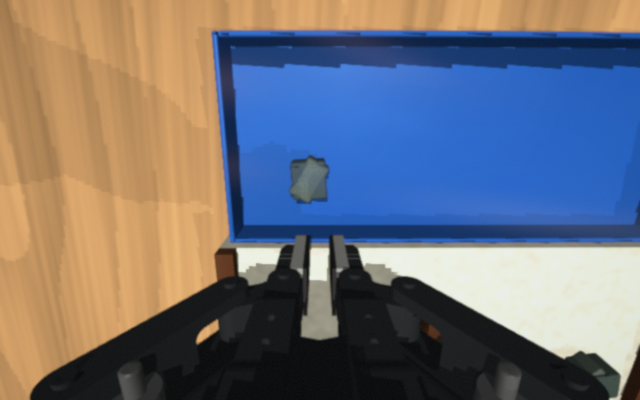

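B lies in the blue tray at (309,180). Now I go behind A.

Request:
apply_moves:
  angular:
    - [0,0,0]
    - [0,0,0]
    - [0,0,0]
    - [0,0,0]
    - [0,0,0]
    - [0,0,0]
    - [0,0,0]
    - [0,0,0]
    - [0,0,0]
    - [0,0,0]
    - [0,0,0]
    - [0,0,0]
  translation:
    - [0,0,-0.8]
    - [0,0,-0.6]
    - [-0.95,-0.05,0]
    - [-0.95,-0.05,0]
    - [-0.95,-0.05,0]
    - [-0.95,-0.05,0]
    - [-0.95,0,0]
    - [-0.95,0,0]
    - [-0.95,0,0]
    - [-0.95,0,0]
    - [-0.95,0,0]
    - [-0.95,0,0]
  claw: [0.88,0.88,0.88,0.88,0.88,0.88,0.88,0.88,0.88,0.88,0.88,0.88]

```text
clock: 13.4
tcp_pos: [460.5, -87.3, 71.9]
orientation: [3.141, 0.0, 1.637]
force: [0.2, -0.5, 0.2]
width: 0.12
finger_force: 0.0
```

Request:
apply_moves:
  angular:
    - [0,0,0]
    - [0,0,0]
  translation:
    - [0,0,0]
    - [0,0,0]
  claw: [0.88,0.88]

```text
clock: 13.6
tcp_pos: [460.5, -86.2, 71.8]
orientation: [-3.141, -0.001, 1.636]
force: [1.2, -0.6, 0.1]
width: 0.119
finger_force: 0.0
```

```bash
python3 - <<'E'
from h import *
st,s=wsnap('w8'); print(bd(st['tcp_pos']),st['tcp_pos'],st['force']); dark(s,44)
E
```

```text
(np.float64(-82.4), np.float64(-132.4)) [460.45926449 -86.15635464  71.79233815] [ 1.20097498 -0.62517166  0.06933771]
[305 146  40  45 845] [324. 165.] (np.float64(-79.8), np.float64(-92.5))
[500 170  20  17 207] [508. 177.] (np.float64(34.8), np.float64(-100.4))
```

Request:
apply_moves:
  angular:
    - [0,0,0]
    - [0,0,0]
    - [0,0,0]
    - [0,0,0]
    - [0,0,0]
    - [0,0,0]
    - [0,0,0]
    - [0,0,0]
    - [0,0,0]
    - [0,0,0]
    - [0,0,0]
    - [0,0,0]
  translation:
    - [0,0.07,0.5]
    - [0,0,0.5]
    - [0,0,0.3]
    - [0,0,0.1]
    - [0,0,0]
    - [0.2,0,0]
    - [0.3,0,0]
    - [0.3,0,0]
    - [0.3,0,0]
    - [0.3,0,0]
    - [0.3,0,0]
    - [0.3,0,0]
  claw: [0.88,0.88,0.88,0.88,0.88,0.88,0.88,0.88,0.88,0.88,0.88,0.88]

```text
clock: 14.85
tcp_pos: [458.7, -24.9, 30.0]
orientation: [3.142, 0.0, 1.638]
force: [0.3, -0.2, 0.9]
width: 0.118
finger_force: 0.2
```

```bash
python3 - <<'E'
from h import *
st,s=wsnap('w9'); print(bd(st['tcp_pos']),st['tcp_pos'],st['force']); dark(s,42)
E
```

```text
(np.float64(-79.9), np.float64(-71.2)) [458.74040426 -24.93999923  29.95502868] [ 0.29007714 -0.19265695  0.93564055]
[ 288  192   54   43 1591] [314. 214.] (np.float64(-82.7), np.float64(-49.3))
```

Request:
apply_moves:
  angular:
    - [0,0,0]
    - [0,0,0]
    - [0,0,0]
    - [0,0,0]
    - [0,0,0]
    - [0,0,0]
    - [0,0,0]
    - [0,0,0]
    - [0,0,0]
    - [0,0,0]
    - [0,0,0]
    - [0,0,0]
  translation:
    - [0.2,0,0]
    - [0.3,0,0]
    - [0.3,0,0]
    - [0.3,0,0]
    - [0.3,0,0]
    - [0.3,0,0]
    - [0.3,0,0]
    - [0.3,0,0]
    - [0.3,0,0]
    - [0.3,0,0]
    - [0.3,0,0]
    - [0.3,0,0]
  claw: [0.88,0.88,0.88,0.88,0.88,0.88,0.88,0.88,0.88,0.88,0.88,0.88]

```text
clock: 16.1
tcp_pos: [451.7, 79.7, 29.9]
orientation: [-3.142, -0.0, 1.638]
force: [0.3, -0.1, -2.0]
width: 0.122
finger_force: 0.1
```

```bash
python3 - <<'E'
from h import *
st,s=wsnap('w10'); print(bd(st['tcp_pos']),st['tcp_pos'],st['force']); dark(s,42)
E
```

```text
(np.float64(-79.8), np.float64(33.7)) [451.68639353  79.74352014  29.90469294] [ 0.28527199 -0.14032511 -1.98446501]
[ 472  103  107   88 5670] [530. 149.] (np.float64(19.8), np.float64(88.1))
[ 288  192   54   43 1625] [314. 214.] (np.float64(-82.6), np.float64(55.8))
```

Stable. I push the remaining 120 mm.

Request:
apply_moves:
  angular:
    - [0,0,0]
    - [0,0,0]
    - [0,0,0]
    - [0,0,0]
    - [0,0,0]
    - [0,0,0]
    - [0,0,0]
    - [0,0,0]
    - [0,0,0]
    - [0,0,0]
    - [0,0,0]
    - [0,0,0]
  translation:
    - [0.2,0,0]
    - [0.3,0,0]
    - [0.4,0,0]
    - [0.4,0,0]
    - [0.4,0,0]
    - [0.4,0,0]
    - [0.4,0,0]
    - [0.4,0,0]
    - [0.3,0,0]
    - [0.3,0,0]
    - [0.3,0,0]
    - [0.2,0,0]
  claw: [0.88,0.88,0.88,0.88,0.88,0.88,0.88,0.88,0.88,0.88,0.88,0.88]

```text
clock: 17.35
tcp_pos: [443.6, 199.5, 29.9]
orientation: [-3.142, -0.0, 1.638]
force: [-0.3, -0.5, 0.0]
width: 0.121
finger_force: 0.0
```

Request:
apply_moves:
  angular:
    - [0,0,0]
    - [0,0,0]
  translation:
    - [0,0,0]
    - [0,0,0]
  claw: [0.88,0.88]

```text
clock: 17.55
tcp_pos: [443.6, 198.7, 29.8]
orientation: [-3.141, 0.0, 1.638]
force: [-0.7, 0.2, 0.9]
width: 0.122
finger_force: 0.0
```

```bash
python3 - <<'E'
from h import *
st,s=wsnap('w11'); print(bd(st['tcp_pos']),st['tcp_pos'],st['force']); dark(s,15)
E
```

```text
(np.float64(-79.7), np.float64(152.9)) [443.62491789 198.69136439  29.8349954 ] [-0.72016564  0.15639246  0.88275979]
[ 294  153   47   82 2866] [315. 198.] (np.float64(-82.5), np.float64(175.9))
```

Request:
apply_moves:
  angular:
    - [0,0,0]
    - [0,0,0]
    - [0,0,0]
    - [0,0,0]
    - [0,0,0]
  translation:
    - [0.3,0,0]
    - [0.3,0,0]
    - [0.3,0,0]
    - [0,0,0]
    - [0,0,0]
  claw: [0.88,0.88,0.88,0.88,0.88]

```text
clock: 18.1
tcp_pos: [441.8, 226.0, 29.9]
orientation: [-3.142, 0.0, 1.639]
force: [0.6, 0.8, -0.3]
width: 0.121
finger_force: 0.0
```

Request:
apply_moves:
  angular:
    - [0,0,0]
    - [0,0,0]
    - [0,0,0]
    - [0,0,0]
    - [0,0,0]
    - [0,0,0]
    - [0,0,0]
    - [0,0,0]
    - [0,0,0]
    - [0,0,0]
    - [0,0,0]
    - [0,0,0]
  translation:
    - [0,0,-0.9]
    - [0,0,-0.9]
    - [0,0,-0.9]
    - [0,0,-0.5]
    - [-0.9,0,0]
    - [-0.9,0,0]
    - [-0.9,0,0]
    - [-0.6,0,0]
    - [0,0,0]
    - [0,0,0]
    - [0,0,0]
    - [0,0,0]
  claw: [0.88,0.88,0.88,0.88,0.88,0.88,0.88,0.88,0.88,0.88,0.88,0.88]

```text
clock: 19.3
tcp_pos: [448.4, 127.6, 125.8]
orientation: [-3.141, -0.0, 1.639]
force: [0.1, -0.5, 0.1]
width: 0.116
finger_force: 0.0
```

```bash
python3 - <<'E'
from h import *
st,s=wsnap('w12'); print(bd(st['tcp_pos']),st['tcp_pos'],st['force']); dark(s,15); dark(s,40)
E
```

```text
(np.float64(-79.8), np.float64(81.6)) [448.37498421 127.55224469 125.7715015 ] [ 0.12372722 -0.49746185  0.08279838]
[302  54  32  57 964] [318.  92.] (np.float64(-81.0), np.float64(169.3))
[555  94  20  16 159] [563. 101.] (np.float64(127.3), np.float64(162.3))
[407 174  45  49 919] [428. 197.] (np.float64(19.9), np.float64(78.2))
[513 208  24  22 355] [525. 219.] (np.float64(114.3), np.float64(55.8))
[302  54  32  57 964] [318.  92.] (np.float64(-80.9), np.float64(167.7))
[555  94  20  16 159] [563. 101.] (np.float64(107.7), np.float64(161.4))
[407 174  45  49 919] [428. 197.] (np.float64(10.4), np.float64(85.2))
[513 208  24  22 355] [525. 219.] (np.float64(95.9), np.float64(64.9))
```

```bash
python3 - <<'E'
from h import *
st,s=wsnap('w13')
T=lambda x,y,z: np.array([*(O+U*x+V*y),z])
print(w2px(s,[T(-80,150,30),T(-80,154,26),T(-80,154,8),T(-80,187,15)]).round(1))
g=s['frame'].astype(int)
for r in range(46,130,2):
    print(r,''.join('b' if p[2]>p[0]+50 else 'w' if p.min()>125 else 'd' if p.max()<75 else 'g' for p in g[r,292:346]))
E
```

```text
[[319.4 116. ]
 [319.4 110.9]
 [319.4 111.1]
 [319.3  69.3]]
46 bbbbbbbbbbbbbbbbbbbbbbbbbbbbbbbbbbbbbbbbbbbbbbbbbbbbbb
48 bbbbbbbbbbbbbbbbbbbbbbbbbbbbbbbbbbbbbbbbbbbbbbbbbbbbbb
50 bbbbbbbbbbbbbbbbbbbbbbbbbbgbbbbbbbbbbbbbbbbbbbbbbbbbbb
52 bbbbbbbbbbbbbbbbbbbbbbbbggggggbbbbbbbbbbbbbbbbbbbbbbbb
54 bbbbbbbbbbbbggggggggggggggggggggggggbbbbbbbbbbbbbbbbbb
56 bbbbbbbbbbbbggggggggggggggggggggggggbbbbbbbbbbbbbbbbbb
58 bbbbbbbbbbbbggggggggggggggggggggwwgggbbbbbbbbbbbbbbbbb
60 bbbbbbbbbbbbggggggggggggggggggggggggggbbbbbbbbbbbbbbbb
62 bbbbbbbbbbbbggggggggggggggggggggggggggbbbbbbbbbbbbbbbb
64 bbbbbbbbbbbbgggggggggggggggggggggggggbbbbbbbbbbbbbbbbb
66 bbbbbbbbbbbbggggggggggggggggggggggggbbbbbbbbbbbbbbbbbb
68 bbbbbbbbbbbbggggggggggggggggggggggggbbbbbbbbbbbbbbbbbb
70 bbbbbbbbbbbbggggggggggggggggggggggggbbbbbbbbbbbbbbbbbb
72 bbbbbbbbbbggggggggggggggggggggggggggbbbbbbbbbbbbbbbbbb
74 bbbbbbbbbbggggggggggggggggggggggggggbbbbbbbbbbbbbbbbbb
76 bbbbbbbbbbbgggggggggggggggggggggggggbbbbbbbbbbbbbbbbbb
78 bbbbbbbbbbbbggggggggggggggggggggggggbbbbbbbbbbbbbbbbbb
80 bbbbbbbbbbbbgggggggggggggggggggggggbbbbbbbbbbbbbbb
[... 711 characters left out ...]
bbbbbbbbbgggggdddggggggggggggggggggggbbbbbbbbbbbbbb
108 bbbbbbbbbbbbbbggggggggggggggggggggggggggbbbbbbbbbbbbbb
110 bbbbbbbbbbbbbbbbbbbbgggggggbbbbbbbbbbbbbbbbbbbbbbbbbbb
112 bbbbbbbbbbbbbbbbbbbbbbbbbbbbbbbbbbbbbbbbbbbbbbbbbbbbbb
114 ggggggwwwwwwwwwgggwwwwwwwwwwwwwwwwwwwwwwwwwwwwwwwwwwww
116 wwwwwwwwwwwwwwwwwwwwwwwwwwwwwwwwwwwwwwwwwwwwwwwwwwwwww
118 wwwwwwwwwwwwwwwwwwwwwwwwwwwwwwwwwwwwwwwwwwwwwwwwwwwwww
120 wwwwwwwwwwwwwwwwwwwwwwwwwwwwwwwwwwwwwwwwwwwwwwwwwwwwww
122 wwwwwwwwwwwwwwwwwwwwwwwwwwwwwwwwwwwwwwwwwwwwwwwwwwwwww
124 wwwwwwwwwwwwwwwwwwwwwwwwwwwwwwwwwwwwwwwwwwwwwwwwwwwwww
126 wwwwwwwwwwwwwwwwwwwwwwwwwwwwwwwwwwwwwwwwwwwwwwwwwwwwww
128 wwwwwwwwwwwwwwwwwwwwwwwwwwwwwwwwwwwwwwwwwwwwwwwwwwwwww
```

Both chips are inside the tray, with the blue rim visible between them and the board. Now chip C.

Request:
apply_moves:
  angular:
    - [0,0,0]
    - [0,0,0]
    - [0,0,0]
    - [0,0,0]
    - [0,0,0]
    - [0,0,0]
    - [0,0,0]
    - [0,0,0]
    - [0,0,0]
    - [0,0,0]
  translation:
    - [-0.3,0.8,0]
    - [-0.3,0.8,0]
    - [-0.3,0.8,0]
    - [-0.3,0.8,0]
    - [-0.3,0.8,0]
    - [-0.3,0.8,0]
    - [-0.3,0.75,0]
    - [0,0,0.6]
    - [0,0,0.6]
    - [0,0,0]
  claw: [0.88,0.88,0.88,0.88,0.88,0.88,0.88,0.88,0.88,0.88]

```text
clock: 20.4
tcp_pos: [616.7, 75.5, 86.4]
orientation: [-3.135, -0.0, 1.638]
force: [0.3, 0.3, 0.0]
width: 0.12
finger_force: 0.0
```

```bash
python3 - <<'E'
from h import *
st,s=wsnap('w14'); print(bd(st['tcp_pos']),st['tcp_pos'],st['force']); dark(s,44)
E
```

```text
(np.float64(84.5), np.float64(18.2)) [616.68656524  75.54971946  86.39297109] [0.27606174 0.26332343 0.03338042]
[  0   0  24   7 165] [11.  3.] (np.float64(-96.7), np.float64(152.2))
[ 43   0  48   8 256] [64.  3.] (np.float64(-65.0), np.float64(151.9))
[ 145   79   70   63 2758] [175. 108.] (np.float64(-7.3), np.float64(92.4))
[314 127  34  37 898] [330. 145.] (np.float64(91.2), np.float64(68.8))
```

Request:
apply_moves:
  angular:
    - [0,0,0]
    - [0,0,0]
    - [0,0,0]
    - [0,0,0]
    - [0,0,0]
    - [0,0,0]
    - [0,0,0]
    - [0,0,0]
    - [0,0,0]
    - [0,0,0]
    - [0,0,0]
  translation:
    - [0,0.16,0.3]
    - [0,0,0.5]
    - [0,0,0.5]
    - [0,0,0.4]
    - [0,0,0.15]
    - [0,0,0]
    - [0.3,0,0]
    - [0.3,0,0]
    - [0.3,0,0]
    - [0.3,0,0]
    - [0.3,0,0]
  claw: [0.88,0.88,0.88,0.88,0.88,0.88,0.88,0.88,0.88,0.88,0.88]

```text
clock: 21.55
tcp_pos: [620.9, 121.4, 35.0]
orientation: [3.141, 0.0, 1.639]
force: [0.8, -0.1, 0.9]
width: 0.117
finger_force: 0.7
```

```bash
python3 - <<'E'
from h import *
st,s=wsnap('w15'); print(bd(st['tcp_pos']),st['tcp_pos'],st['force']); dark(s,44)
E
```

```text
(np.float64(91.9), np.float64(63.6)) [620.94879351 121.37644898  35.02789951] [ 0.83243196 -0.10756755  0.92989406]
[  0   2  25  66 467] [10. 42.] (np.float64(-45.6), np.float64(165.4))
[  74  172   95   63 4418] [118. 206.] (np.float64(-10.8), np.float64(89.3))
[ 300  193   42   42 1399] [321. 216.] (np.float64(92.2), np.float64(83.8))
```

Request:
apply_moves:
  angular:
    - [0,0,0]
    - [0,0,0]
    - [0,0,0]
    - [0,0,0]
    - [0,0,0]
    - [0,0,0]
    - [0,0,0]
    - [0,0,0]
    - [0,0,0]
    - [0,0,0]
    - [0,0,0]
    - [0,0,0]
  translation:
    - [-0.1,0,0]
    - [0,0,0.12]
    - [0.2,0,0]
    - [0.3,0,0]
    - [0.4,0,0]
    - [0.4,0,0]
    - [0.4,0,0]
    - [0.4,0,0]
    - [0.4,0,0]
    - [0.4,0,0]
    - [0.3,0,0]
    - [0,0,0]
  claw: [0.88,0.88,0.88,0.88,0.88,0.88,0.88,0.88,0.88,0.88,0.88,0.88]

```text
clock: 22.8
tcp_pos: [614.2, 214.5, 30.8]
orientation: [3.142, -0.0, 1.64]
force: [-0.8, 0.5, 1.0]
width: 0.124
finger_force: 0.0
```

```bash
python3 - <<'E'
from h import *
st,s=wsnap('w16'); print(bd(st['tcp_pos']),st['tcp_pos'],st['force']); dark(s,15)
E
```

```text
(np.float64(91.6), np.float64(157.0)) [614.23926509 214.52724891  30.80763384] [-0.78367602  0.54910226  1.01091125]
[297 157  37  44 536] [314. 178.] (np.float64(88.2), np.float64(191.6))
[   0  160   59   75 3001] [ 26. 201.] (np.float64(-84.5), np.float64(177.6))
```

Request:
apply_moves:
  angular:
    - [0,0,0]
    - [0,0,0]
    - [0,0,0]
    - [0,0,0]
    - [0,0,0]
    - [0,0,0]
    - [0,0,0]
    - [0,0,0]
    - [0,0,0]
    - [0,0,0]
    - [0,0,0]
    - [0,0,0]
  translation:
    - [0,0,-0.6]
    - [0,0,-0.9]
    - [0,0,-0.9]
    - [0,0,-0.9]
    - [0,0,-0.9]
    - [0,0,-0.9]
    - [0.7,-0.3,0]
    - [0.9,-0.4,0]
    - [0.9,-0.4,0]
    - [0.9,-0.4,0]
    - [0.9,-0.4,0]
    - [0.9,-0.4,0]
  claw: [0.88,0.88,0.88,0.88,0.88,0.88,0.88,0.88,0.88,0.88,0.88,0.88]

```text
clock: 24.05
tcp_pos: [535.0, 364.7, 185.6]
orientation: [3.14, -0.001, 1.637]
force: [-0.1, -0.9, -0.3]
width: 0.119
finger_force: 0.0
```

Request:
apply_moves:
  angular:
    - [0,0,0]
    - [0,0,0]
    - [0,0,0]
    - [0,0,0]
    - [0,0,0]
    - [0,0,0]
    - [0,0,0]
  translation:
    - [0.8,-0.4,0]
    - [0.8,-0.4,0]
    - [0.8,-0.4,0]
    - [0.6,-0.3,0]
    - [0,0,0]
    - [0,0,0]
    - [0,0,0]
  claw: [0.88,0.88,0.88,0.88,0.88,0.88,0.88]

```text
clock: 24.75
tcp_pos: [484.9, 450.1, 184.5]
orientation: [3.141, 0.0, 1.637]
force: [0.0, -0.4, 0.2]
width: 0.123
finger_force: 0.0
```

```bash
python3 - <<'E'
from h import *
s=vision.snapshot('top'); t=vision.snapshot('side'); st=env.read_state(); print(st['tcp_pos'],st['clock'],st['force'])
a=cv2.resize(s['frame'][140:300,175:445,::-1],None,fx=1.8,fy=1.8); b=cv2.resize(t['frame'][130:380,170:480,::-1],(486,290))
cv2.imwrite('pics/fin.png',np.vstack([a[:,:486],b]))
E
```

```text
[484.86346428 450.02586223 184.13195286] 24.85 [ 1.09435795  0.12247984 -0.13225403]
```

View pics/fin.png

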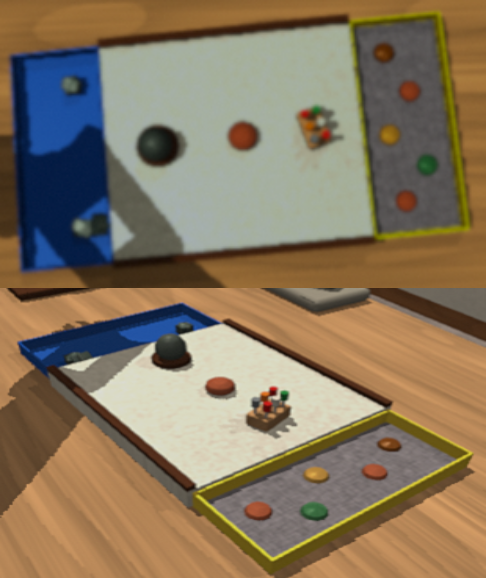

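The top view shows all three chips in the blue tray: C at (73,85), and A and B side by side at (90,226). The carving, pebble and burs stand where they were, and the arm is clear.

```bash
python3 -c "
from h import *
print(env.close_job())"
```

```text
the job is handed in; nothing more can be done
None
```

All three chips are in the blue scrap tray, with the carving, bur block and pebble still in place and the arm clear; I handed the job in at about 25 s, and no verdict came back.

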